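# Hold the scenery mill's bayonet lid at half turn

## Task

Put the loose lid on the small round scenery mill: line its two lugs up with the two slots in the mill's mouth and lower it until its plate lies flat on the rim. Then twist it clockwise (seen from above) against the spring, only half of the way to its lock, about 40 degrees, so that the mill runs in its pulse position, and finish while still gripping it there: do not let go, and never turn it on to the lock click. Leave the goods van, the coal wagon, the eraser and the little tree where they are.

Things in the scene. Friction and masses are not known exactly. Their poses are not given: they have to be found in the camera images.
- lid: Loose 90 g bayonet lid, grey with a black grip bar, standing upright on its spigot. Origin: centre of the underside; z up. Spigot 40 mm diameter (lowest 3 mm tapered), z 0-20 mm; two lugs at its foot (z 0-9) along +x and -x, 8 mm wide, reaching 30 mm from the axis; plate 77 mm diameter, z 20-28. Fits either way round (half a turn).
- lid_bar (a point): Centre of the lid's straight grip bar, 42 mm above the lid's origin. The bar runs along the lid's x (the line of the lugs): 50 mm long, 14 mm wide (y), from 28 to 56 mm above the lid's origin. Grip it across the 14 mm.
- mill: Scenery mill: white round machine, grey mouth, fixed to the board, 100 mm diameter (foot 111), 107 mm high. Origin: centre of its underside, z up. Lid seated: axes in line, lid origin 87 mm above this origin, lid x along mill x (either way round). Then the lid turns clockwise seen from above; anticlockwise is blocked. Marks on the rim, both sides: bar = slots, double bar = half way, dot = lock.
- mill_mouth (a point): Centre of the mill's mouth at rim height, 107 mm above its origin. Collar 8 mm thick with a 45 mm round hole and two slots 14 mm wide that run from the hole along the mill's +x and -x to 33 mm from the axis; below it a chamber 19 mm deep in which the lugs turn.
- mill_drive (a joint): Angle (rad) of the sprung drive ring in the mill, 0 at rest, growing clockwise. About 0.15 rad from the slots the lid's lugs meet it; from there it reads the lid's angle less about 0.15 and pushes back with 0.04 to 0.15 N m, so a released lid turns back. Half way: lid 0.70, ring 0.55. Sprung pins resist from about lid 1.0 on; they click behind the lugs, the lock, at lid 1.4.
- van_brown: Brown goods van, 30 x 116 x 44 mm, a bystander standing between the places of the mill and the lid. Origin: centre of its underside.
- coal_wagon: Dark open coal wagon, 29 x 108 x 27 mm, a bystander on the robot's side of the work. Origin: centre of its underside.
- eraser: Eraser, 20 x 40 x 13 mm, a bystander lying between the places of the mill and the lid. Origin: centre of its underside.
- tree_c: Small model tree, 40 x 46 x 63 mm, a bystander standing behind the work. Origin: centre of its foot.

How it is judged:
By the outcome, as a careful person would: the job done as asked, in the order asked, and still so for the second after the job is handed in, while the arm keeps its last pose, push and grip.
It also fails if it takes over 48 s, if anything falls off the work surface, if the arm or the gripper's body presses on something with over 40 N, if the wrist force passes 120 N, or if a joint passes its speed limit or range.

## Robot

A 6-joint arm with a two-finger parallel gripper is mounted at the origin on the work surface; the furniture and walls round the work are solid. World frame = base frame: x ahead of the robot, y to its left, z up, the work surface at z = 0. Lengths are in m, angles in rad, forces in N, time in s.
With the tool pointing down it reaches from about 0.425 to 0.95 m from the base axis. Payload 3.5 kg.
Tool frame: the origin (TCP) lies midway between the tips of the shut fingers; the grasp point (between the pads) lies 19 mm behind it; z points along the fingers, y is the line along which they close (so a half turn about z gives the same grasp; the last joint's range is limited). The gripper opens to 85 mm and grips with 20 to 120 N. Pads are 22 mm wide; open, the fingers measure 114 mm over their backs; the gripper's body (76 mm by 85 mm) begins 54 mm behind the grasp point. The pads swing forward as they close: fully open they stand 13 mm farther back than shut.
Start: joints at [1.14, 0.286, 1.577, -0, 1.279, -0.15], TCP at [0.187, 0.649, 0.231] pointing down, gripper open.
Joint ranges: [-2.77, 2.77], [-0.9, 2.22], [0.21, 2.48], [-1.53, 4.67], [0.24, 2.81], [-2.84, 2.84]. Speed limits (rad/s): [2.79, 2.79, 3.14, 3.14, 3.14, 3.14].

## Interface

Orientations are given as [roll, pitch, yaw] about the fixed x, y, z axes, in that order (R = Rz(yaw) Ry(pitch) Rx(roll)).
In Python, from rig import read_state, get_image, close_job gives the robot as it stands.
- The arm moves only by the shell command python3 -m crank 'ROWS' [FORCE]. ROWS is JSON, a list of rows, each an object with "fingers": the opening, from 0 (shut) to 1 (fully open); "travel": the shift along the tool's x, y, z in cm, a list of three; "dr": the turn, a rotation vector about the tool's x, y, z in degrees, a list of three. In form: [{"fingers": fingers, "travel": [x, y, z], "dr": [rx, ry, rz]}, ...]. A call has 1 to 12 rows; each row is the pose to reach, as a shift and turn from the pose commanded when the call began, along the tool's axes at that moment; what a row does not reach only later rows make up. A row lasts 1/12 s, in which the tool goes at most 41.7 mm and 7.16 degrees, less where a joint would pass 70% of its speed; a pose out of reach is approached as far as the arm can. A call with a gripper value outside its range is refused whole. The fingers move at their own pace and stop on an object; FORCE is the grip in N (left out, the last holds). Time passes only in rows, so rows that repeat a pose let the fingers close. It gives the time, the measured TCP pose, the force, the opening and the grip force at its end, in the units of the state.
- read_state(): the state, without advancing time (a new reading comes with each control period).
- get_image(name): name is "side" or "top"; returns a dict with "pixels" (400x640x3 uint8, red, green, blue), "camera_matrix" (3x3 intrinsics, pixels), "R" (3x3) and "t" (3): a world point X has camera coordinates R X + t. Camera axes: x right, y down, z forward; pixel columns grow to the right and rows downward; lengths in m; the calibration is good to about 2 mm. A picture is of the moment at which its call begins. There is no depth.
- close_job(): hands the job in; it is judged then, once.
The state is a dict: "t": time; "qpos": joint angles; "qd": joint speeds; "tau": joint torques, N m; "eef_pos": TCP position; "orientation": TCP orientation; "contact_force": force on the tool from outside, world axes, zero at the start; "moment": the same for the moment, N m; "finger_gap": finger opening in m; "gripper_force": force on a finger pad.
Only numpy, scipy, OpenCV 4.12 (cv2) and the standard library are available. Lean on these libraries where they do the work, as an engineer would, in place of code of your own. Each camera call takes 0.05 s, during which the arm holds its last target. There are 200 camera calls.

## Working session

There is one attempt and no reset: what is moved stays moved. The work goes in short steps, Python scripts to look and compute and a shell command to move; the robot and the scene stay as the last step left them, time stands still between calls to the robot, and variables do not carry over. Pictures are saved under pics/ and viewed, at most 10 in all, crops included, and the job is handed in when it is done.

```bash
mkdir -p pics; python3 - <<'E'
from rig import *
import cv2,numpy as np
for n in ("top","side"):
    g=get_image(n); cv2.imwrite(f"pics/{n}0.png",g["pixels"][...,::-1]); np.savez(f"{n}.npz",K=g["camera_matrix"],R=g["R"],t=g["t"],p=g["pixels"])
    R=np.array(g["R"]);print(n,np.array(g["camera_matrix"]).round(1).tolist(),R.round(3).tolist(),(-R.T@np.array(g["t"])).round(3))
s=read_state();print({k:np.round(v,3) for k,v in s.items()})
E
```

```text
top [[473.5, 0.0, 322.6], [0.0, 473.5, 191.1], [0.0, 0.0, 1.0]] [[0.005, -1.0, 0.009], [-0.994, -0.006, -0.105], [0.105, -0.009, -0.994]] [0.409 0.178 0.997]
side [[439.8, 0.0, 321.7], [0.0, 439.8, 198.6], [0.0, 0.0, 1.0]] [[0.788, 0.616, -0.003], [0.542, -0.696, -0.47], [-0.292, 0.369, -0.882]] [ 0.794 -0.189  0.97 ]
{'t': np.float64(0.1), 'qpos': array([ 1.14 ,  0.287,  1.578, -0.   ,  1.279, -0.15 ]), 'qd': array([ 0.   , -0.003, -0.004,  0.   ,  0.003,  0.   ]), 'tau': array([ 1.000e-03, -4.073e+01, -2.937e+01, -0.000e+00,  3.000e-03,
       -0.000e+00]), 'eef_pos': array([0.187, 0.648, 0.23 ]), 'orientation': array([-3.139, -0.   ,  2.861]), 'contact_force': array([-0.207,  0.303, -0.334]), 'moment': array([-0.033,  0.047, -0.024]), 'gripper_force': np.float64(0.0), 'finger_gap': np.float64(0.085)}
```

View pics/top0.png

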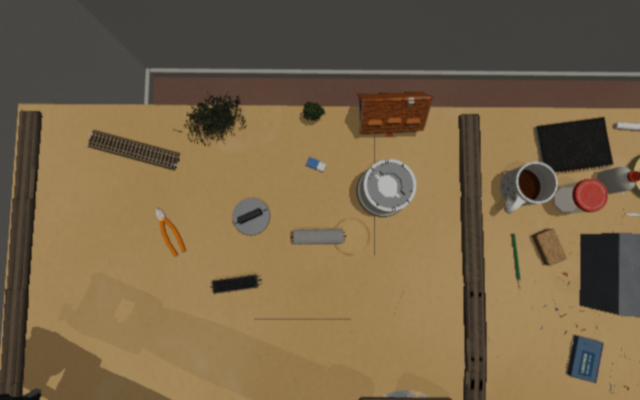

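View pics/side0.png

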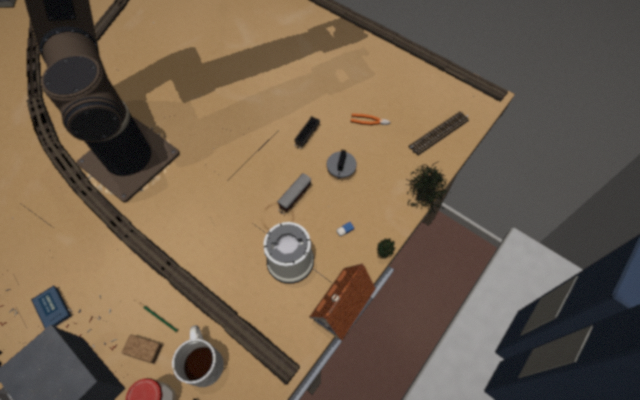

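The top view shows the lid at about (251,216) and the mill at (388,187). The side view shows the lid at (342,163) and the mill mouth at (289,243). I'll zoom in on both.

```bash
cat > h.py <<'E'
import numpy as np,cv2
from rig import *
def cam(n,new=True):
    if new:
        g=get_image(n); return np.array(g["pixels"]),np.array(g["camera_matrix"]),np.array(g["R"]),np.array(g["t"])
    d=np.load(n+".npz"); return d["p"],d["K"],d["R"],d["t"]
def ray(c,u,v,z):
    _,K,R,t=c; o=-R.T@t; d=R.T@np.linalg.inv(K)@np.array([u,v,1.]); return o+d*(z-o[2])/d[2]
def proj(c,X):
    _,K,R,t=c; p=K@(R@np.array(X)+t); return p[:2]/p[2]
def crop(c,u,v,h,s=4):
    u,v=int(u),int(v); return cv2.resize(c[0][v-h:v+h,u-h:u+h,::-1],None,fx=s,fy=s,interpolation=cv2.INTER_CUBIC)
E
python3 - <<'E'
from h import *
T=cam("top",0);S=cam("side",0)
im=np.vstack([np.hstack([crop(T,251,216,30,5),crop(T,388,187,30,5)]),np.hstack([crop(S,342,163,30,5),crop(S,289,248,30,5)])])
cv2.imwrite("pics/crop.png",im)
def barmask(c,u,v,h=22,th=45):
    g=c[0][v-h:v+h,u-h:u+h].max(2); m=(g<th).astype(np.uint8)
    n,l,st,ce=cv2.connectedComponentsWithStats(m); i=1+np.argmax(st[1:,4]); ys,xs=np.where(l==i)
    r=cv2.minAreaRect(np.c_[xs+u-h,ys+v-h].astype(np.float32)); return r,st[i,4]
for n,c,u,v in(("top",T,251,216),("side",S,342,163)):
    r,a=barmask(c,u,v); print(n,r,a)
    b=cv2.boxPoints(r); print(ray(c,*r[0],.05).round(4),[ray(c,*q,.056)[:2].round(4).tolist() for q in b])
# plate disc outline: grey low saturation
def disc(c,u,v,z,h=28):
    p=c[0][v-h:v+h,u-h:u+h]; hsv=cv2.cvtColor(p,cv2.COLOR_RGB2HSV)
    m=(hsv[...,1]<70).astype(np.uint8); n,l,st,ce=cv2.connectedComponentsWithStats(m); i=1+np.argmax(st[1:,4])
    k=max(cv2.findContours((l==i).astype(np.uint8),0,1)[0],key=len)
    e=cv2.fitEllipse(cv2.convexHull(k)); print(e, ray(c,e[0][0]+u-h,e[0][1]+v-h,z).round(4))
disc(T,251,216,.028);disc(S,342,163,.028)
E
```

```text
top ((249.21133422851562, 215.85052490234375), (6.193611145019531, 24.67291259765625), 66.03751373291016) 148
[0.4587 0.3159 0.05  ] [[0.4539, 0.3397], [0.4741, 0.2954], [0.4629, 0.2902], [0.4428, 0.3345]]
side ((341.5, 160.5), (4.6081767082214355, 19.160314559936523), 14.03624439239502) 87
[0.4626 0.3106 0.05  ] [[0.4712, 0.2802], [0.4474, 0.331], [0.4582, 0.3351], [0.4817, 0.2844]]
((27.69605255126953, 28.094425201416016), (36.654991149902344, 37.29887390136719), 49.36574172973633) [0.4594 0.316  0.028 ]
((27.156238555908203, 29.13140296936035), (26.483978271484375, 29.52351951599121), 94.71048736572266) [0.4605 0.3133 0.028 ]
```

View pics/crop.png

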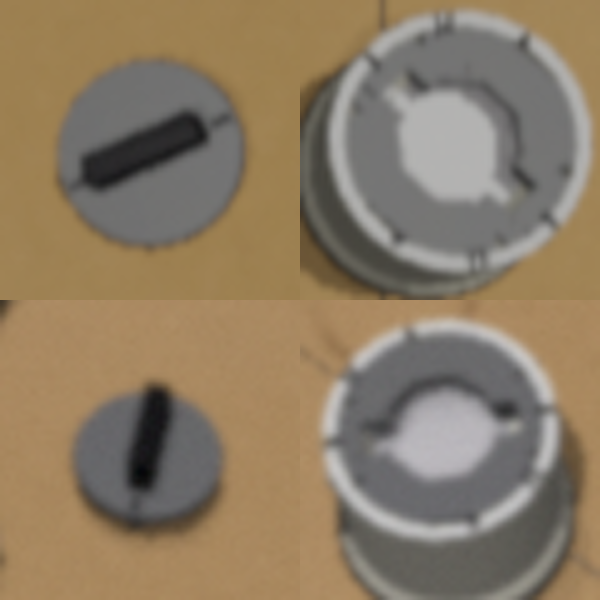

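```bash
python3 - <<'E'
from h import *
T=cam("top",0);S=cam("side",0)
def P(c,z,pts,u,v,ox,oy): return [ray(c,u-30+(x-ox)/5-.4,v-30+(y-oy)/5-.4,z)[:2] for x,y in pts]
def rep(n,q):
    q=np.array(q);d=q[1]-q[0];print(n,"mid",q.mean(0).round(4),"len",np.linalg.norm(d).round(4),"ang",np.degrees(np.arctan2(d[1],d[0])).round(1)%180)
rep("lid top",P(T,.028,[(220,119),(74,185)],251,216,0,0))
rep("lid side",P(S,.028,[(135,515),(152,392)],342,163,0,300))
rep("mill marks top",P(T,.107,[(373,60),(548,222)],388,187,300,0))
rep("mill slots top",P(T,.107,[(398,85),(517,193)],388,187,300,0))
rep("mill marks side",P(S,.107,[(332,440),(547,408)],289,248,300,300))
rep("mill slots side",P(S,.107,[(378,430),(508,411)],289,248,300,300))
# rim by mask
for n,c,u,v in(("top",T,389,185),("side",S,287,243)):
    h=30;p=c[0][v-h:v+h,u-h:u+h]; m=(p.min(2)>(150 if n=="top" else 165)).astype(np.uint8)
    k=cv2.findContours(m,0,1)[0];k=max(k,key=lambda k:cv2.contourArea(cv2.convexHull(k)))
    H=cv2.convexHull(k)[:,0]+[u-h,v-h]
    W=np.array([ray(c,*q,.107)[:2] for q in H],np.float32)
    print(n,"rim circle",[np.round(x,4) for x in cv2.minEnclosingCircle(W)],W.min(0),W.max(0))
h=proj(T,[.46,.315,.028]);print(h,proj(S,[.46,.315,.028]))
E
```

```text
lid top mid [0.4596 0.3174] len 0.065 ang 114.8
lid side mid [0.4571 0.3145] len 0.0745 ang 120.2
mill marks top mid [0.5161 0.043 ] len 0.0901 ang 47.0
mill slots top mid [0.5168 0.044 ] len 0.0607 ang 47.5
mill marks side mid [0.5147 0.0438] len 0.0915 ang 47.1
mill slots side mid [0.5148 0.0458] len 0.0553 ang 46.9
top rim circle [array([0.5147, 0.0471]), np.float64(0.0295)] [0.49466607 0.02545094] [0.53464675 0.06873588]
side rim circle [array([0.5208, 0.0396]), np.float64(0.0207)] [0.50482476 0.02261076] [0.53682226 0.05762412]
[251.20570992 215.79690896] [341.3868642  163.56876754]
```

```bash
r='{"fingers":0.55,"travel":[-35.4,-24.5,8],"dr":[0,0,49]}'; python3 -m crank '[{"fingers":0.55,"travel":[-9,-6,2],"dr":[0,0,7]},{"fingers":0.55,"travel":[-35.4,-24.5,8],"dr":[0,0,49]},{"fingers":0.55,"travel":[-35.4,-24.5,8],"dr":[0,0,49]},{"fingers":0.55,"travel":[-35.4,-24.5,8],"dr":[0,0,49]},{"fingers":0.55,"travel":[-35.4,-24.5,8],"dr":[0,0,49]},{"fingers":0.55,"travel":[-35.4,-24.5,8],"dr":[0,0,49]},{"fingers":0.55,"travel":[-35.4,-24.5,8],"dr":[0,0,49]},{"fingers":0.55,"travel":[-35.4,-24.5,8],"dr":[0,0,49]},{"fingers":0.55,"travel":[-35.4,-24.5,8],"dr":[0,0,49]},{"fingers":0.55,"travel":[-35.4,-24.5,8],"dr":[0,0,49]},{"fingers":0.55,"travel":[-35.4,-24.5,8],"dr":[0,0,49]},{"fingers":0.55,"travel":[-35.4,-24.5,8],"dr":[0,0,49]}]' 40
```

```text
t: 1.1
eef_pos: [0.461, 0.3113, 0.1497]
orientation: [-3.139, 0.001, 2.0]
contact_force: [-0.5, -0.6, -0.1]
finger_gap: 0.047
gripper_force: 0.0
```

```bash
python3 -m crank '[{"fingers":0.55,"travel":[0.4,0,3],"dr":[0,0,0]},{"fingers":0.55,"travel":[0.4,0,6],"dr":[0,0,0]},{"fingers":0.55,"travel":[0.4,0,9],"dr":[0,0,0]},{"fingers":0.55,"travel":[0.4,0,10.5],"dr":[0,0,0]},{"fingers":0.55,"travel":[0.4,0,11.3],"dr":[0,0,0]},{"fingers":0.55,"travel":[0.4,0,11.7],"dr":[0,0,0]},{"fingers":0.55,"travel":[0.4,0,11.7],"dr":[0,0,0]},{"fingers":0.55,"travel":[0.4,0,11.7],"dr":[0,0,0]}]' 40; python3 - <<'E'
from h import *
T=cam("top");S=cam("side")
s=read_state();print(np.round(s["eef_pos"],4),np.round(s["contact_force"],1))
cv2.imwrite("pics/g.png",np.hstack([crop(T,251,216,40,5),crop(S,342,163,40,5)]))
E
```

```text
t: 1.77
eef_pos: [0.4583, 0.3194, 0.0355]
orientation: [3.14, -0.0, 2.006]
contact_force: [0.5, -0.5, -0.5]
finger_gap: 0.0468
gripper_force: 0.0
[0.4587 0.3194 0.036 ] [0.  0.1 0.5]
```

View pics/g.png

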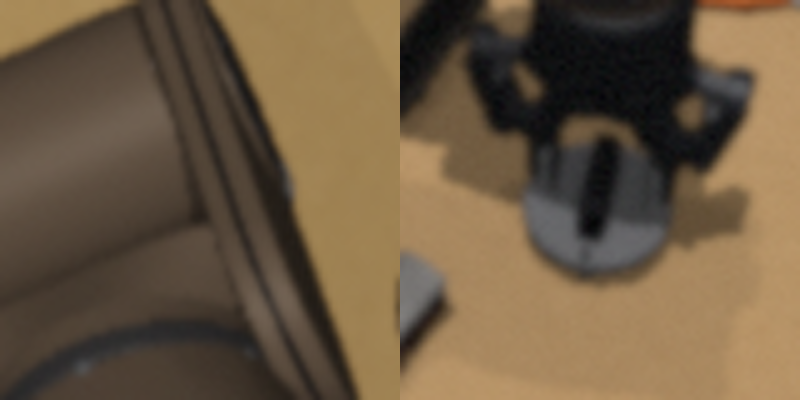

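The side view shows the open fingers on either side of the black bar, which is at about (598,190) in the crop. The top view is blocked by the arm. I'll shift 4 mm back along the bar, lower slightly and grip.

```bash
python3 -m crank '[{"fingers":0.55,"travel":[-0.4,0,0.2],"dr":[0,0,0]},{"fingers":0.55,"travel":[-0.4,0,0.3],"dr":[0,0,0]},{"fingers":0.3,"travel":[-0.4,0,0.3],"dr":[0,0,0]},{"fingers":0.2,"travel":[-0.4,0,0.3],"dr":[0,0,0]},{"fingers":0.1,"travel":[-0.4,0,0.3],"dr":[0,0,0]},{"fingers":0,"travel":[-0.4,0,0.3],"dr":[0,0,0]},{"fingers":0,"travel":[-0.4,0,0.3],"dr":[0,0,0]},{"fingers":0,"travel":[-0.4,0,0.3],"dr":[0,0,0]},{"fingers":0,"travel":[-0.4,0,0.3],"dr":[0,0,0]},{"fingers":0,"travel":[-0.4,0,0.3],"dr":[0,0,0]},{"fingers":0,"travel":[-0.4,0,0.3],"dr":[0,0,0]},{"fingers":0,"travel":[-0.4,0,0.3],"dr":[0,0,0]}]' 60
```

```text
t: 2.87
eef_pos: [0.4595, 0.3151, 0.0315]
orientation: [3.141, 0.0, 2.006]
contact_force: [0.6, -1.3, 2.7]
finger_gap: 0.0127
gripper_force: 58.7
```

```bash
python3 -m crank '[{"fingers":0,"travel":[0,0,-1],"dr":[0,0,0]},{"fingers":0,"travel":[0,0,-4],"dr":[0,0,0]},{"fingers":0,"travel":[0,0,-8],"dr":[0,0,0]},{"fingers":0,"travel":[0,0,-12],"dr":[0,0,6]},{"fingers":0,"travel":[-2,-0.5,-15],"dr":[0,0,13]},{"fingers":0,"travel":[-5,-1.2,-16],"dr":[0,0,20]},{"fingers":0,"travel":[-9,-2.1,-16],"dr":[0,0,27]},{"fingers":0,"travel":[-13,-3.1,-16],"dr":[0,0,34]},{"fingers":0,"travel":[-17,-4,-16],"dr":[0,0,41]},{"fingers":0,"travel":[-21,-4.9,-16],"dr":[0,0,48]},{"fingers":0,"travel":[-24.5,-5.8,-16],"dr":[0,0,55]},{"fingers":0,"travel":[-27,-6.35,-16],"dr":[0,0,62]}]'; python3 -m crank '[{"fingers":0,"travel":[0,0,0],"dr":[0,0,5.9]},{"fingers":0,"travel":[0,0,0],"dr":[0,0,5.9]},{"fingers":0,"travel":[0,0,0],"dr":[0,0,5.9]},{"fingers":0,"travel":[0,0,0],"dr":[0,0,5.9]},{"fingers":0,"travel":[0,0,0],"dr":[0,0,5.9]}]'; python3 - <<'E'
from h import *
T=cam("top");S=cam("side")
s=read_state();print(np.round(s["eef_pos"],4),np.round(s["orientation"],4),np.round(s["contact_force"],1))
np.savez("S2.npz",p=S[0],K=S[1],R=S[2],t=S[3])
cv2.imwrite("pics/m.png",np.hstack([crop(T,370,200,50,4),crop(S,289,230,50,4)]))
E
```

```text
t: 3.87
eef_pos: [0.5151, 0.0407, 0.1915]
orientation: [3.142, 0.0, 0.916]
contact_force: [-0.0, 0.3, -1.0]
finger_gap: 0.0128
gripper_force: 58.6
t: 4.28
eef_pos: [0.515, 0.0443, 0.1912]
orientation: [-3.141, 0.0, 0.824]
contact_force: [-0.0, 0.3, -0.7]
finger_gap: 0.0127
gripper_force: 58.6
[0.5152 0.0443 0.1913] [-3.1414  0.      0.8229] [ 0.6  0.4 -0.7]
```

View pics/m.png

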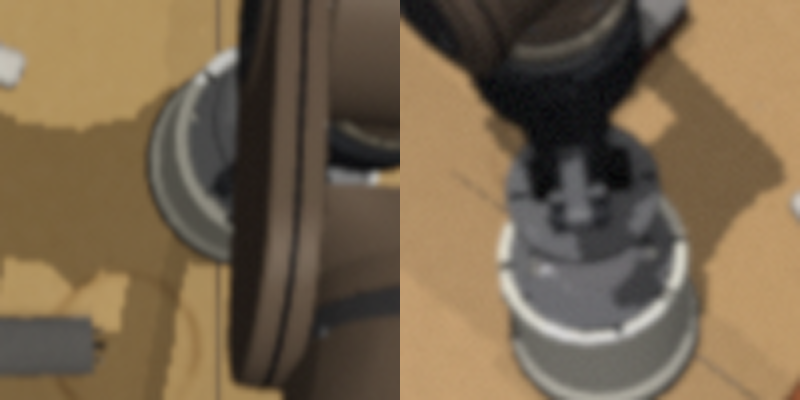

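The side view shows the gripped plate above the mouth, at crop columns 508–663 with its lower edge at about row 263. I'll compare that with where the tool pose says it should be.

```bash
python3 - <<'E'
from h import *
d=np.load("S2.npz");S=(d["p"],d["K"],d["R"],d["t"])
a=np.linspace(0,2*np.pi,200)
def ext(c,r,zs):
    q=np.array([proj(S,[c[0]+r*np.cos(x),c[1]+r*np.sin(x),z]) for z in zs for x in a]); return q.min(0).round(2),q.max(0).round(2)
print("pred plate",ext((.5152,.0443),.0385,(.180,.188)),"pred rim",ext((.5155,.0435),.05,(.107,)))
f=lambda x,y:(round(239+(x-400)/4-.4,2),round(180+y/4-.4,2))
print("meas plate",f(508,125),f(663,263)," meas rim",f(498,0),f(690,343))
print("marks pred",[proj(S,[.5152+s*.037*np.cos(.823),.0443+s*.037*np.sin(.823),.188]).round(1) for s in(1,-1)],f(513,205))
print("px per mm x,y", (proj(S,[.5162,.0443,.184])-proj(S,[.5152,.0443,.184])).round(2),(proj(S,[.5152,.0453,.184])-proj(S,[.5152,.0443,.184])).round(2))
big=cv2.resize(S[0][190:270,255:320,::-1],None,fx=9,fy=7.5,interpolation=cv2.INTER_CUBIC);cv2.imwrite("pics/m2.png",big[:600])
E
```

```text
pred plate (array([264.13, 208.82]), array([303.8 , 246.42])) pred rim (array([263.07, 221.24]), array([310.45, 265.29]))
meas plate (265.6, 210.85) (304.35, 245.35)  meas rim (263.1, 179.6) (311.1, 265.35)
marks pred [array([302.7, 223.7]), array([265. , 229.2])] (266.85, 230.85)
px per mm x,y [0.39 0.29] [ 0.33 -0.37]
```

View pics/m2.png

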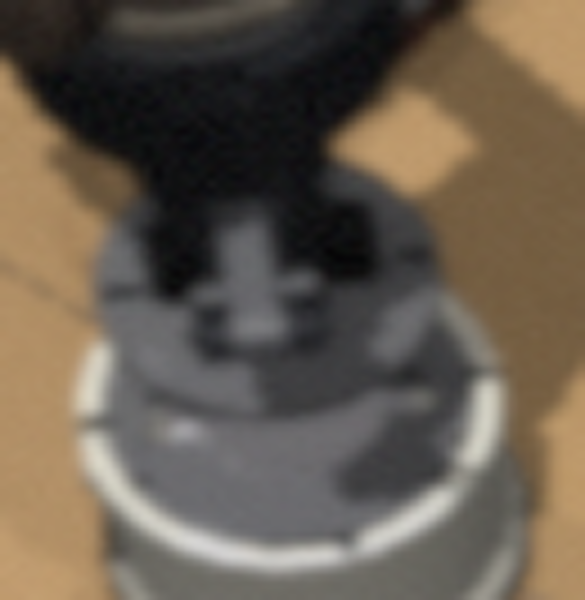

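The plate marks, at (118,292) and (410,252) in this crop, match the prediction to within about 1 mm. The mill rim matches too, so I'll descend into the mouth.

```bash
python3 -m crank '[{"fingers":0,"travel":[0,0.1,1.5],"dr":[0,0,0]},{"fingers":0,"travel":[0,0.1,3],"dr":[0,0,0]},{"fingers":0,"travel":[0,0.1,4.2],"dr":[0,0,0]},{"fingers":0,"travel":[0,0.1,5],"dr":[0,0,0]},{"fingers":0,"travel":[0,0.1,5.3],"dr":[0,0,0]},{"fingers":0,"travel":[0,0.1,5.5],"dr":[0,0,0]},{"fingers":0,"travel":[0,0.1,5.7],"dr":[0,0,0]},{"fingers":0,"travel":[0,0.1,5.8],"dr":[0,0,0]},{"fingers":0,"travel":[0,0.1,5.8],"dr":[0,0,0]}]'
```

```text
t: 5.13
eef_pos: [0.5164, 0.0427, 0.1337]
orientation: [3.141, -0.0, 0.821]
contact_force: [-0.7, 0.7, -0.4]
finger_gap: 0.013
gripper_force: 58.7
```

```bash
python3 -m crank '[{"fingers":0,"travel":[0,0,0.3],"dr":[0,0,0]},{"fingers":0,"travel":[0,0,0.6],"dr":[0,0,0]},{"fingers":0,"travel":[0,0,0.9],"dr":[0,0,0]},{"fingers":0,"travel":[0,0,1.1],"dr":[0,0,0]},{"fingers":0,"travel":[0,0,1.3],"dr":[0,0,0]},{"fingers":0,"travel":[0,0,1.4],"dr":[0,0,0]},{"fingers":0,"travel":[0,0,1.4],"dr":[0,0,0]},{"fingers":0,"travel":[0,0,1.4],"dr":[0,0,0]}]'
```

```text
t: 5.8
eef_pos: [0.5161, 0.0427, 0.1193]
orientation: [-3.142, 0.0, 0.82]
contact_force: [-0.6, -0.7, -0.3]
finger_gap: 0.0128
gripper_force: 58.7
```

```bash
python3 -m crank '[{"fingers":0,"travel":[0,0,0.05],"dr":[0,0,0]},{"fingers":0,"travel":[0,0,0.1],"dr":[0,0,0]},{"fingers":0,"travel":[0,0,0.15],"dr":[0,0,0]},{"fingers":0,"travel":[0,0,0.15],"dr":[0,0,0]}]'; python3 - <<'E'
from rig import *
print(read_state()["contact_force"],read_state()["moment"])
E
```

```text
t: 6.13
eef_pos: [0.5164, 0.0427, 0.1185]
orientation: [3.141, -0.0, 0.821]
contact_force: [-1.9, 0.0, 2.3]
finger_gap: 0.0128
gripper_force: 59.1
[-1.92715451  0.00329631  2.27208527] [0.05949703 0.32750252 0.04332556]
```

```bash
python3 -m crank '[{"fingers":0,"travel":[0,0,0.05],"dr":[0,0,0]},{"fingers":0,"travel":[0,0,0.08],"dr":[0,0,0]},{"fingers":0,"travel":[0,0,0.08],"dr":[0,0,0]}]'; python3 - <<'E'
from h import *
s=read_state();print(s["contact_force"],s["moment"])
S=cam("side")
big=cv2.resize(S[0][190:270,255:320,::-1],None,fx=9,fy=7.5,interpolation=cv2.INTER_CUBIC);cv2.imwrite("pics/s2.png",big)
E
```

```text
t: 6.38
eef_pos: [0.5164, 0.0427, 0.1185]
orientation: [3.142, 0.0, 0.821]
contact_force: [-3.9, -1.0, 7.2]
finger_gap: 0.0131
gripper_force: 59.9
[-3.90562371 -1.02187673  7.2071738 ] [ 0.09753137  0.69636898 -0.00568108]
```

View pics/s2.png

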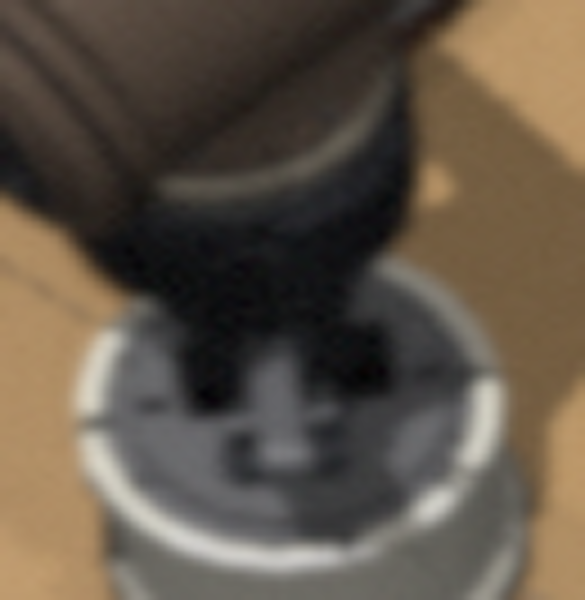

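The plate is now level inside the white rim. Its marks at (152,405) and (430,372) line up with the rim bars at (95,424) and (490,372). I'll relax the press slightly and twist clockwise.

```bash
python3 -m crank '[{"fingers":0,"travel":[-0.03,-0.04,-0.04],"dr":[0,0,0]},{"fingers":0,"travel":[-0.03,-0.04,-0.04],"dr":[0,0,3]},{"fingers":0,"travel":[-0.03,-0.04,-0.04],"dr":[0,0,7]},{"fingers":0,"travel":[-0.03,-0.04,-0.04],"dr":[0,0,11]},{"fingers":0,"travel":[-0.03,-0.04,-0.04],"dr":[0,0,15]},{"fingers":0,"travel":[-0.03,-0.04,-0.04],"dr":[0,0,19]},{"fingers":0,"travel":[-0.03,-0.04,-0.04],"dr":[0,0,22]},{"fingers":0,"travel":[-0.03,-0.04,-0.04],"dr":[0,0,25]},{"fingers":0,"travel":[-0.03,-0.04,-0.04],"dr":[0,0,25]}]' 80;python3 - <<'E'
from rig import *
s=read_state();print(s["contact_force"],s["moment"])
E
```

```text
t: 7.18
eef_pos: [0.5159, 0.043, 0.1186]
orientation: [-3.141, -0.001, 0.383]
contact_force: [-2.2, -0.1, 6.5]
finger_gap: 0.0127
gripper_force: 78.8
[-2.22282683 -0.0973207   6.54701842] [0.16314731 0.54667199 0.0192922 ]
```

```bash
python3 -m crank '[{"fingers":0,"travel":[0,0,0],"dr":[0,0,4]},{"fingers":0,"travel":[0,0,0],"dr":[0,0,8]},{"fingers":0,"travel":[0,0,0],"dr":[0,0,11]},{"fingers":0,"travel":[0,0,0],"dr":[0,0,13.5]},{"fingers":0,"travel":[0,0,0],"dr":[0,0,15]},{"fingers":0,"travel":[0,0,0],"dr":[0,0,15]},{"fingers":0,"travel":[0,0,0],"dr":[0,0,15]}]' 80;python3 - <<'E'
from h import *
s=read_state();print(s["eef_pos"],s["orientation"],s["contact_force"],s["moment"])
S=cam("side")
big=cv2.resize(S[0][190:270,255:320,::-1],None,fx=9,fy=7.5,interpolation=cv2.INTER_CUBIC);cv2.imwrite("pics/s3.png",big)
E
```

```text
t: 7.77
eef_pos: [0.516, 0.0431, 0.1185]
orientation: [-3.141, -0.001, 0.122]
contact_force: [-3.6, 0.7, 5.6]
finger_gap: 0.0122
gripper_force: 78.8
[0.51599426 0.04305803 0.11854429] [-3.14114908e+00 -6.91686415e-04  1.22317290e-01] [-3.59972669  0.71235476  5.63376059] [ 0.27039627  0.49111373 -0.02128233]
```

View pics/s3.png

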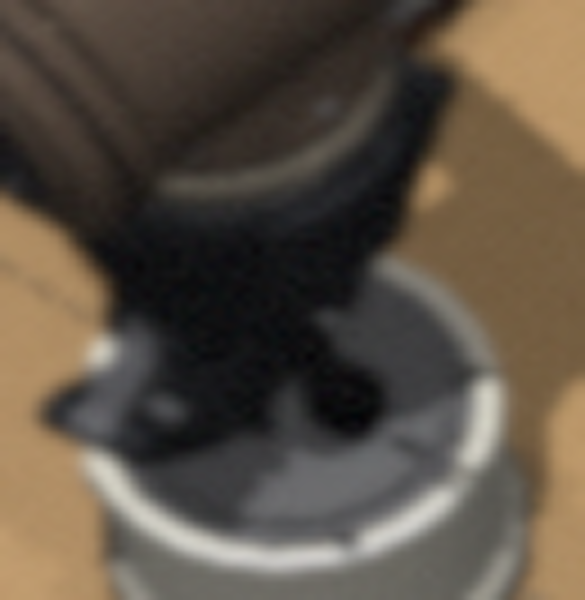

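The plate mark at (410,445) now points at the rim's double bar at (462,470). That puts the lid half way (0.70 rad turned), seated and still gripped, so I'm handing in.

```bash
python3 -c "from rig import *; print(close_job())"
```

```text
the job is handed in; nothing more can be done
None
```

The lid sits flat on the mill's rim, turned about 40° clockwise to the half-way mark and still gripped there; I handed the job in at about 8 s, never turned it toward the lock, and saw no sign of touching the van, wagon, eraser or tree, though I took no final picture of them.

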